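# Free the indexing vise base for its next position

### The arm

A 6-joint arm with a two-finger parallel gripper is mounted at the origin on the work surface. World frame = base frame: x ahead of the robot, y to its left, z up, the work surface at z = 0. Lengths are in mm, angles in degrees, forces in N, time in s.
With the tool pointing down it reaches from about 350 to 975 mm from the base axis. Payload 17.4 kg.
Tool frame: the origin (TCP) lies at the very end of the fingers, on their centre line; the grasp point (between the pads) lies 19 mm behind it; z points along the fingers, y is the line along which they close (so a half turn about z gives the same grasp; the last joint's range is limited). The gripper opens to 85 mm and grips with 20 to 120 N. Pads are 22 mm wide; open, the fingers measure 114 mm over their backs; the gripper's body (76 mm by 85 mm) begins 54 mm behind the grasp point. The pads swing forward as they close: fully open they stand 13 mm farther back than shut.
Start: joints at [-72.353, 6.646, 82.598, -0, 90.757, -2.166], TCP at [228.782, -635.052, 231.303] pointing down, gripper open.
Joint ranges: [-162.19, 162.19], [-47.58, 125.68], [4.15, 143.07], [-65.23, 245.23], [0.69, 171.88], [-170.13, 170.13]. Speed limits (degrees/s): [108.29, 108.29, 127.2, 180, 180, 180].

### API

Orientations are given as [roll, pitch, yaw] about the fixed x, y, z axes, in that order (R = Rz(yaw) Ry(pitch) Rx(roll)).
In Python, from cell import * gives the robot as it stands.
- The arm moves only by the tool step_arm, never from a script. Its argument "deltas" is a list that holds one entry, the list of rows, each a list of 6 numbers: the shift along the tool's x, y, z in cm, then the turn, a rotation vector about the tool's x, y, z in degrees. A call has 1 to 12 rows; each row shifts and turns the commanded pose from where the row before left it, along the tool's axes as they then stand; what a row does not reach is not made up. A row lasts 1/10 s, in which the tool goes at most 50 mm and 8.59 degrees, less where a joint would pass 70% of its speed; a pose out of reach is approached as far as the arm can. A call is refused whole if a number of a shift passes 5 or a number of a turn 8.59, either way. A call with a gripper value outside its range is refused whole. "hand" is the gripper command: -1 is shut, 1 is fully open, values between are in proportion, set as the call begins (left out, the last holds). The fingers move at their own pace and stop on an object; "force" is the grip in N (left out, the last holds). Time passes only in rows, so rows that do not move let the fingers close. It gives the time, the measured TCP pose, the force, the opening and the grip force at its end, in the units of the state.
- sense(): the state, without advancing time (a new reading comes with each control period).
- snapshot(name): name is "scene" or "top" or "wrist"; returns a dict with "img" (420x560x3 uint8, blue, green, red), "depth" (420x560 float32, mm along the optical axis (not along the pixel's ray), 0 where there is no reading), "fx", "fy", "cx", "cy" (pixels), "k1" (the pictures are not rectified: a ray, as slopes to the right and down, at radius r is drawn at 1 + k1 r^2 times it, then the intrinsics apply), "origin" and "orientation" of the camera in the world; the wrist camera has in their place "tool_from_camera" (4x4, takes a point from camera to tool coordinates, whose origin is the TCP and whose axes are the flange's). Camera axes: x right, y up, looking along -z (the intrinsics and any distortion apply to the point x, -y, -z); pixel columns grow to the right and rows downward; lengths in mm; the calibration is good to about 2 mm. A picture is of the moment at which its call begins: read the wrist's pose just before it.
- hand_in(): hands the job in; it is judged then, once.
Trained networks look in a picture, given as the dict that the camera call returned (one of the last four; its "shot" number tells which), for a name from the list of things; names that differ only in an ending like _2 or _b are one class to them, and where a whole thing is asked for, a point or a joint stands for the part that bears it (a point fixed in the world has none). Each returns a list of dicts, best first, with "score" (0 to 1); they miss things now and then, are a little off and sometimes report something else, mostly with a low value. They report only what shows in the picture. A call takes as long as a camera call.
- boxes_of(picture, target): "point" ([row, column] in pixels, amid what is visible of it).
- tip_of(picture, target): "point" ([row, column] in pixels: a listed point, or the origin of a listed thing).
The state is a dict: "time_s": time; "q": joint angles; "joint_velocities": joint speeds; "joint_efforts": joint torques, N m; "ee_pos": TCP position; "eef_rot": TCP orientation; "force": force on the tool from outside, world axes, zero at the start; "wrist_torque": the same for the moment, N m; "width": opening from 0.0 (shut) to 1.0 (fully open); "grip_force": force on a finger pad.
Only numpy, scipy, OpenCV 4.12 (cv2) and the standard library are available. Lean on these libraries where they do the work, as an engineer would, in place of code of your own. Each camera call takes 0.05 s, during which the arm holds its last target. There are 200 camera calls.

### The job

The vise on its indexing base is about to be swung round by your workmate. Turn the winged drag knob so that its pointer stands on the long line of its scale and let go of it, and only then take the pull knob of the sprung index pin, draw the pin straight up as far as it goes and keep it there: finish while still holding the pin fully out, with the drag knob still on its line. Leave the jug, scraper, mallet and step gauge where they are.

Things in the scene. Friction and masses are not known exactly. Their poses are not given: they have to be found in the camera images.
- indexer: Fixed grey round base, 200 mm across, with a steel plate (top 46 mm up, ring of 12 holes) and a low drill vise on it, top 88 mm up. Origin: plate axis at bench level, z up. In its frame the knob's axis is at x -108, y -76 mm, the pin's at x -47, y +67 mm (bearing 125 deg). The vise, 76 mm wide and 86 mm each way from the axis, lies at 35 deg from x, square to the line from axis to pin.
- knob_grip (a point): Drag knob's grip point on its vertical axis, 75 mm above the bench. Black knob: straight upright wing 46 mm long, 14 thick, 54 to 84 mm above the bench, on a 47 mm round skirt (48 to 54 mm up), over a bright scale plate 84 mm across. x axis: along the wing to its pointer end, which has a small nose and a white stripe; z up.
- drag_knob (a joint): Knob angle in rad, growing counter-clockwise from above, stops at 0 and 2.4; starts between 0 and 0.5. Seven black scale lines stand 0.4 apart; the middle one, at 1.2, is the only long thick line; there the pointer points along -x of the base's frame. Stays where it is left; turning takes about 0.1 N m.
- long_line (a point): Outer end of the long line on the scale plate, 41 mm from the knob's axis toward -x of the base's frame, 47 mm above the bench.
- pull_grip (a point): Centre of the round head of the black pull knob on the vertical index pin, 113 mm above the bench while home; rises with the pin. Head 28 mm across, 25 mm high, its top 14 mm above this point; below it an 18 mm neck, then a 22 mm steel sleeve (top 86 mm up) in a bracket arm 62 to 78 mm up that stands on the outer side.
- index_pin (a joint): How far the index pin has been drawn up, in m: 0 home (12 mm steel pin standing about 10 mm deep in its plate hole), 0.014 fully back against its stop. A spring pulls it home with 5 N at 0, rising to 12 N at 0.014, so it snaps back if let go.
- jug: Bystander: closed blue washer jug, 150 by 150 mm, 272 mm high. Origin under its centre.
- scraper: Bystander: stainless putty scraper lying flat, about 210 mm long along x, blade 72 mm wide at +x, 19 mm high. Origin near the blade's root at bench level.
- mallet: Bystander: yellow plastic mallet lying down, head 100 mm by 60 mm across, handle 260 mm along -x. Origin under the head's centre.
- step_gauge: Bystander: aluminium step gauge, 80 by 26 mm, five steps of 8 mm up to 40 mm at +x. Origin under its centre.

How it is judged (in metres and radians):
On the way:
1. the drag knob's pointer stands on the long line and the knob is let go, the index pin still home (value of joint drag_knob between 1.08 and 1.32 rad and contact force between the fingers and drag_knob below 0.3 N and value of joint index_pin below 0.003 m), for 0.2 s.
At the end, for the whole second after the job is handed in: The fingers hold the pull knob with the index pin drawn at least 12 of its 14 mm, clear of its hole, and the drag knob stands within 0.12 rad (7 degrees) of the long line (value of joint index_pin above 0.012 m and contact force between the fingers and index_pin above 2 N and value of joint drag_knob between 1.08 and 1.32 rad); the arm keeps its last pose, push and grip.
It fails at once if the index pin is drawn more than 4 mm while the drag knob is more than 0.2 rad off the long line (value of joint index_pin above 0.004 m and (value of joint drag_knob below 1 rad or value of joint drag_knob above 1.4 rad)).
It fails at once if a bystander is moved more than 30 mm (distance of any of jug, scraper, mallet, step_gauge from where it was at the start of the episode above 0.03 m).
It also fails if it takes over 43 s, if anything falls off the work surface, if the arm or the gripper's body presses on something with over 40 N, if the wrist force passes 120 N, or if a joint passes its speed limit or range.

## Working session

There is one attempt and no reset: what is moved stays moved. The work goes in short steps, Python scripts to look and compute and a tool call to move; the robot and the scene stay as the last step left them, time stands still between calls to the robot, and variables do not carry over. Pictures are saved under pics/ and viewed, at most 10 in all, crops included, and the job is handed in when it is done.

Besides the shell and the picture viewer there is one more tool, called after "Call:" by a JSON object that holds its "method" and its "body". step_arm: Moves the arm, as the interface text tells. Its arguments: {"type":"object","properties":{"deltas":{"type":"array"},"hand":{"type":"number"},"force":{"type":"number"}},"required":["deltas"]}

```bash
mkdir -p pics
cat > h.py <<'E'
from cell import *
import numpy as np, cv2
from scipy.spatial.transform import Rotation as R
def T_tool(s):
    T=np.eye(4);T[:3,:3]=R.from_euler('xyz',s['eef_rot'],degrees=True).as_matrix();T[:3,3]=s['ee_pos'];return T
def cam(p,s=None):
    if 'tool_from_camera' in p: return T_tool(s)@np.array(p['tool_from_camera'])
    T=np.eye(4);o=np.array(p['orientation'],float)
    T[:3,:3]=o if o.shape==(3,3) else R.from_euler('xyz',o,degrees=True).as_matrix()
    T[:3,3]=p['origin'];return T
def ray(p,rc):
    K=np.array([[p['fx'],0,p['cx']],[0,p['fy'],p['cy']],[0,0,1]],float)
    u=cv2.undistortPoints(np.array([[[rc[1],rc[0]]]],float),K,np.array([p['k1'],0,0,0,0.]))[0,0]
    return np.array([u[0],-u[1],-1])
def at_z(p,rc,z,s=None):
    T=cam(p,s);d=T[:3,:3]@ray(p,rc);o=T[:3,3];return o+d*(z-o[2])/d[2]
def at_d(p,rc,s=None):
    T=cam(p,s);r,c=int(round(rc[0])),int(round(rc[1]));d=p['depth'][r-2:r+3,c-2:c+3];d=d[d>0]
    return T[:3,:3]@(ray(p,rc)*np.median(d))+T[:3,3] if d.size else None
E
cat > a.py <<'E'
from h import *
np.set_printoptions(precision=1,suppress=True)
s=sense();print(s['ee_pos'],s['eef_rot'],s['width'])
Z={'knob_grip':75,'long_line':47,'pull_grip':113,'indexer':0,'jug':0,'scraper':0,'mallet':0,'step_gauge':0}
for n in ['top','scene']:
    p=snapshot(n);cv2.imwrite(f'pics/{n}0.png',p['img'])
    print(n,np.array(p['orientation']).shape,p['origin'])
    for t in Z:
        for f in tip_of(p,t)[:2]: print(t,round(f['score'],2),np.array(f['point']),at_z(p,f['point'],Z[t]))
E
python3 a.py
```

```text
[ 228.7 -634.9  230.5] [-179.9   -0.    19.8] 0.9998764804926992
top (3,) [ 444.8  -61.5 1670.2]
knob_grip 0.46 [255.1 279.7] [468.  -95.7  75. ]
long_line 0.96 [264.2 280.4] [439.3 -98.8  47. ]
pull_grip 0.48 [229.2 237.6] [546.2  36.6 113. ]
indexer 0.95 [221.3 258. ] [580.7 -24.    0. ]
indexer 0.54 [262.7 395.2] [ 448.  -479.9    0. ]
jug 0.95 [259.8 395.3] [ 457.5 -480.4    0. ]
scraper 0.83 [216.4 327.7] [ 599.6 -256.8    0. ]
mallet 0.9 [233.5 192.6] [537.7 193.5   0. ]
mallet 0.19 [175.1 266.3] [737.4 -50.    0. ]
step_gauge 0.77 [176.1 266.1] [734.  -49.4   0. ]
scene (3,) [1555.9  237.1  711. ]
knob_grip 0.5 [203.6 270.9] [495.4 -99.1  75. ]
long_line 0.73 [204.5 274.3] [ 451.6 -101.1   47. ]
pull_grip 0.44 [207.  308.7] [549.1  35.7 113. ]
indexer 0.87 [239.8 281.8] [578.5 -39.9   0. ]
jug 0.94 [201.5 175.4] [ 446.2 -483.4    0. ]
scraper 0.95 [229.9 219.1] [ 578.5 -251.3    0. ]
mallet 0.96 [243.2 355.7] [536.5 183.4   0. ]
step_gauge 0.54 [272.9 262.5] [746.6 -48.4   0. ]
step_gauge 0.33 [205.6 309.7] [348.3  -1.1   0. ]
```

Call:
{"method": "step_arm", "body": {"deltas": [[[0, 0, -4, 0, 0, 0], [0, 0, -4, 0, 0, 0], [0, 0, -4, 0, 0, 0], [2.75, -2.83, 0, 0, 0, 0], [2.75, -2.83, 0, 0, 0, 0], [2.75, -2.83, 0, 0, 0, 0], [2.75, -2.83, 0, 0, 0, 0], [2.75, -2.83, 0, 0, 0, 0], [2.75, -2.83, 0, 0, 0, 0], [2.75, -2.83, 0, 0, 0, 0], [2.75, -2.83, 0, 0, 0, 0], [2.75, -2.83, 0, 0, 0, 0]]]}}

```text
time_s: 2.1
ee_pos: [375.6, -310.0, 351.5]
eef_rot: [180.0, -0.0, 19.8]
force: [0.8, 0.8, 0.1]
width: 0.996
grip_force: 0.0
```

Call:
{"method": "step_arm", "body": {"deltas": [[[2.75, -2.83, 0, 0, 0, 0], [2.75, -2.83, 0, 0, 0, 0], [2.75, -2.83, 0, 0, 0, 0], [2.75, -2.83, 0, 0, 0, 0], [2.75, -2.83, 0, 0, 0, 0], [2.75, -2.83, 0, 0, 0, 0], [2.75, -2.83, 0, 0, 0, 0], [0, 0, 0, 0, 0, 0], [0, 0, 0, 0, 0, 0]]], "hand": -0.1}}

```text
time_s: 3.0
ee_pos: [489.4, -59.3, 351.3]
eef_rot: [180.0, 0.0, 19.9]
force: [-1.2, -0.1, 0.0]
width: 0.447
grip_force: 0.0
```

```bash
cat > w.py <<'E'
from h import *
import sys
np.set_printoptions(precision=1,suppress=True)
Z={'knob_grip':75,'long_line':47,'pull_grip':113,'indexer':0}
s=sense();p=snapshot('wrist');cv2.imwrite(f'pics/{sys.argv[1]}.png',p['img'])
print(np.array(s['ee_pos']),np.array(s['eef_rot']),s['width'],s['time_s'],np.array(s['q']));print(np.array(p['tool_from_camera']))
for t in Z:
    for f in tip_of(p,t)[:2]: print(t,round(f['score'],2),np.array(f['point']),at_z(p,f['point'],Z[t],s))
E
python3 w.py w1
```

```text
[489.4 -59.3 351.3] [180.    0.   19.9] 0.44739540359679747 3.0 [ -9.9 -16.4  93.2  -0.  103.2  60.2]
[[  -0.     1.     0.3   78.5]
 [   1.     0.    -0.    -1. ]
 [  -0.     0.3   -1.  -142.9]
 [   0.     0.     0.     1. ]]
knob_grip 0.94 [186.6 301.7] [478.7 -98.   75. ]
long_line 0.95 [209.3 293.9] [ 434.3 -104.2   47. ]
pull_grip 0.87 [107.6 221.3] [545.9  36.9 113. ]
indexer 0.7 [ 94.4 282.5] [592.4 -27.8   0. ]
```

View pics/w1.png

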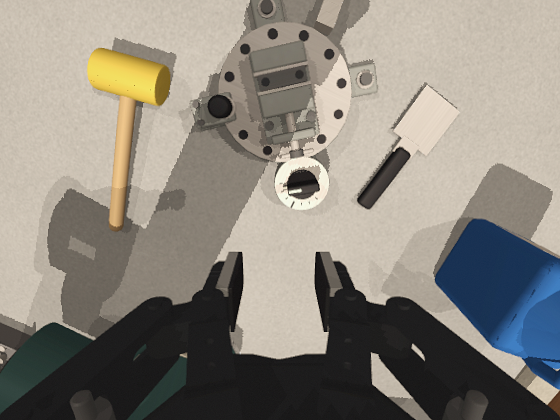

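Call:
{"method": "step_arm", "body": {"deltas": [[[-0.8, 1.07, 4, 0, 0, 8], [0, 0, 4, 0, 0, 8], [0, 0, 4, 0, 0, 8], [0, 0, 0, 0, 0, 8], [0, 0, 0, 0, 0, 8], [0, 0, 0, 0, 0, 8], [0, 0, 0, 0, 0, 8], [0, 0, 0, 0, 0, 8], [0, 0, 0, 0, 0, 8], [0, 0, 0, 0, 0, 0], [0, 0, 0, 0, 0, 0]]]}}

```text
time_s: 4.35
ee_pos: [485.2, -73.1, 231.3]
eef_rot: [-180.0, -0.0, -52.0]
force: [-0.3, 0.4, 0.1]
width: 0.453
grip_force: 0.0
```

```bash
python3 w.py w2
```

```text
[485.2 -73.1 231.3] [-180.   -0.  -52.] 0.4527202023666136 4.35 [-11.6 -16.8 104.5  -0.   92.3 130.4]
[[  -0.     1.     0.3   77.3]
 [   1.     0.    -0.    -0.7]
 [  -0.     0.3   -1.  -142.9]
 [   0.     0.     0.     1. ]]
knob_grip 0.43 [193.4 325.6] [ 445.4 -101.3   75. ]
long_line 0.75 [193.2 325.5] [437.5 -98.4  47. ]
pull_grip 0.86 [253.5 160.7] [544.4  40.6 113. ]
indexer 0.67 [153.9 192.1] [589.7 -28.9   0. ]
indexer 0.16 [175.4 300.6] [464.3 -91.5   0. ]
```

View pics/w2.png

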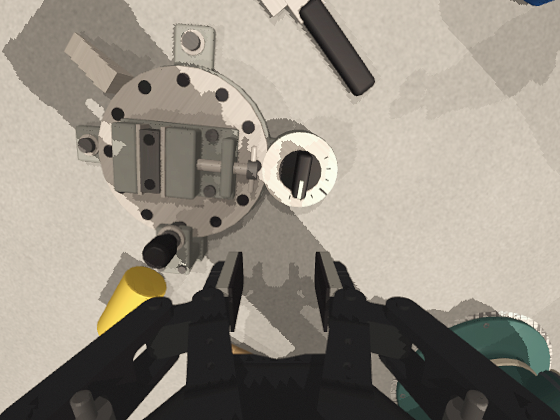

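Picture shows the knob at about (172,301), white stripe pointing down the image (~(190,299)), long line ending at ~(193,325). I'll rectify a close-up for angles.

```bash
cat > rect.py <<'E'
from h import *
def rect(p,s,c,z,half=50,n=400):
    T=np.linalg.inv(cam(p,s));K=np.array([[p['fx'],0,p['cx']],[0,p['fy'],p['cy']],[0,0,1]],float)
    g=np.linspace(-half,half,n);X,Y=np.meshgrid(c[0]+g,c[1]-g)  # right=+x world, up=+y
    P=np.stack([X,Y,0*X+z],-1).reshape(-1,3)@T[:3,:3].T+T[:3,3]
    P=P*[1,-1,-1]
    uv=cv2.projectPoints(P,np.zeros(3),np.zeros(3),K,np.array([p['k1'],0,0,0,0.]))[0].reshape(n,n,2).astype(np.float32)
    return cv2.remap(p['img'],uv[...,0],uv[...,1],cv2.INTER_CUBIC)
E
cat > r.py <<'E'
from rect import *
import sys
s=sense();p=snapshot('wrist')
c=(float(sys.argv[2]),float(sys.argv[3]))
cv2.imwrite(f'pics/{sys.argv[1]}.png',np.hstack([rect(p,s,c,47),rect(p,s,c,84)]))
E
python3 r.py r1 475 -100
```

```text
(no output)
```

View pics/r1.png

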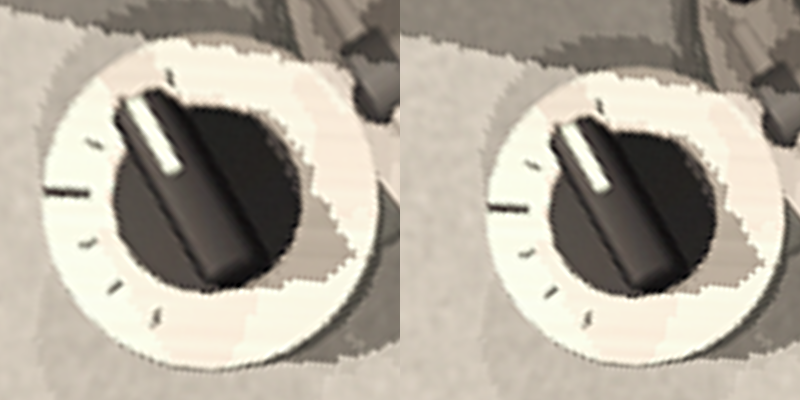

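Centre (478.3, −100.6), base yaw ≈ −3.5°, pointer bearing ≈117.5° so the knob needs about +59°; tool should be at yaw −62.5°.

Call:
{"method": "step_arm", "body": {"deltas": [[[1.74, 2.24, 0, 0, 0, 0], [0, 0, 2, 0, 0, 5.2], [0, 0, 3, 0, 0, 5.3], [0, 0, 3, 0, 0, 0], [0, 0, 2, 0, 0, 0], [0, 0, 0, 0, 0, 0], [0, 0, 0, 0, 0, 0]]], "hand": -0.3, "force": 30}}

```text
time_s: 5.35
ee_pos: [478.5, -100.2, 132.1]
eef_rot: [-180.0, -0.0, -62.7]
force: [0.0, 0.2, 0.1]
width: 0.351
grip_force: 0.0
```

Call:
{"method": "step_arm", "body": {"deltas": [[[0, 0, 2.5, 0, 0, 0], [0, 0, 2, 0, 0, 0], [0, 0, 1.5, 0, 0, 0], [0, 0, 1, 0, 0, 0], [0, 0, 0.3, 0, 0, 0], [0, 0, 0, 0, 0, 0], [0, 0, 0, 0, 0, 0]]]}}

```text
time_s: 6.05
ee_pos: [478.8, -100.3, 59.2]
eef_rot: [-180.0, -0.0, -62.7]
force: [0.6, 0.1, -0.6]
width: 0.348
grip_force: 0.0
```

Call:
{"method": "step_arm", "body": {"deltas": [[[0, 0, 0, 0, 0, 0], [0, 0, 0, 0, 0, 0], [0, 0, 0, 0, 0, 0], [0, 0, 0, 0, 0, 0], [0, 0, 0, 0, 0, 0], [0, 0, 0, 0, 0, 0]]], "hand": -1, "force": 30}}

```text
time_s: 6.65
ee_pos: [477.7, -100.6, 59.3]
eef_rot: [179.9, -0.0, -62.7]
force: [-14.5, -3.0, 11.4]
width: 0.158
grip_force: 30.5
```

Call:
{"method": "step_arm", "body": {"deltas": [[[0, 0.12, 0, 0, 0, 0], [0, 0, 0, 0, 0, -4], [0, 0, 0, 0, 0, -6], [0, 0, 0, 0, 0, -6], [0, 0, 0, 0, 0, -6], [0, 0, 0, 0, 0, -6], [0, 0, 0, 0, 0, -6], [0, 0, 0, 0, 0, -6], [0, 0, 0, 0, 0, -6], [0, 0, 0, 0, 0, 0], [0, 0, 0, 0, 0, 0]]]}}

```text
time_s: 7.75
ee_pos: [477.3, -100.9, 59.3]
eef_rot: [180.0, -0.0, -16.7]
force: [-6.3, -0.4, 6.7]
width: 0.156
grip_force: 30.3
```

Call:
{"method": "step_arm", "body": {"deltas": [[[0, 0, 0, 0, 0, -6], [0, 0, 0, 0, 0, -5], [0, 0, 0, 0, 0, -2.2], [0, 0, 0, 0, 0, 0], [0, 0, 0, 0, 0, 0], [0, 0, 0, 0, 0, 0]]]}}

```text
time_s: 8.35
ee_pos: [477.2, -101.0, 59.3]
eef_rot: [180.0, 0.0, -3.5]
force: [-7.0, -2.4, 7.9]
width: 0.155
grip_force: 30.3
```

Call:
{"method": "step_arm", "body": {"deltas": [[[0, 0, 0, 0, 0, 0], [0, 0, 0, 0, 0, 0], [0, 0, 0, 0, 0, 0], [0, 0, 0, 0, 0, 0], [0, 0, 0, 0, 0, 0]]], "hand": -0.3}}

```text
time_s: 8.85
ee_pos: [477.3, -100.7, 58.3]
eef_rot: [-180.0, 0.0, -3.5]
force: [0.3, 0.0, 0.2]
width: 0.349
grip_force: 0.0
```

Call:
{"method": "step_arm", "body": {"deltas": [[[0, 0, -1, 0, 0, 0], [0, 0, -3, 0, 0, 0], [0, 0, -4, 0, 0, 0], [-1, 0, -4, 0, 0, 0], [-2, 0, -4, 0, 0, 0], [0, 0, -2, 0, 0, 0], [0, 0, 0, 0, 0, 0], [0, 0, 0, 0, 0, 0]]]}}

```text
time_s: 9.65
ee_pos: [447.3, -98.9, 238.6]
eef_rot: [180.0, -0.0, -3.5]
force: [-0.2, 0.2, -0.6]
width: 0.352
grip_force: 0.0
```

```bash
python3 r.py r2 478 -100; python3 w.py w3
```

```text
[447.2 -98.8 237.6] [-180.     0.    -3.5] 0.3487167604860413 9.7 [-15.7 -21.3 107.4   0.   94.   77.8]
[[  -0.     1.     0.3   78.1]
 [   1.     0.    -0.    -1.1]
 [  -0.     0.3   -1.  -142.9]
 [   0.     0.     0.     1. ]]
knob_grip 0.84 [164.1 278.4] [475.  -99.4  75. ]
long_line 0.81 [192.7 277.5] [437.1 -96.   47. ]
pull_grip 0.73 [102.1 113.5] [545.3  40.4 113. ]
indexer 0.84 [ 59.5 214.1] [591.8 -30.5   0. ]
```

View pics/r2.png

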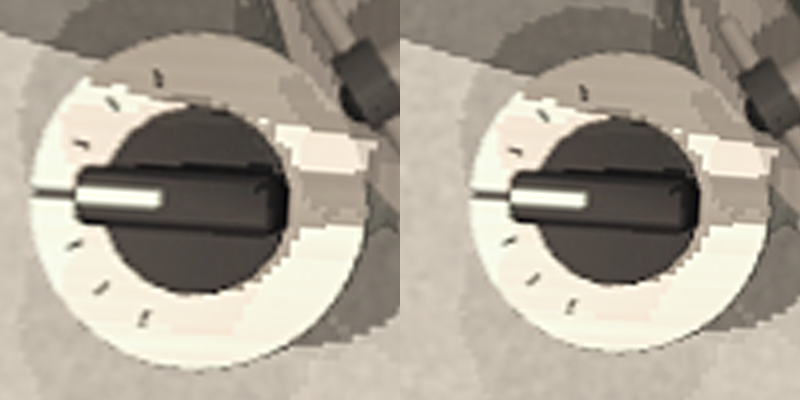

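View pics/w3.png

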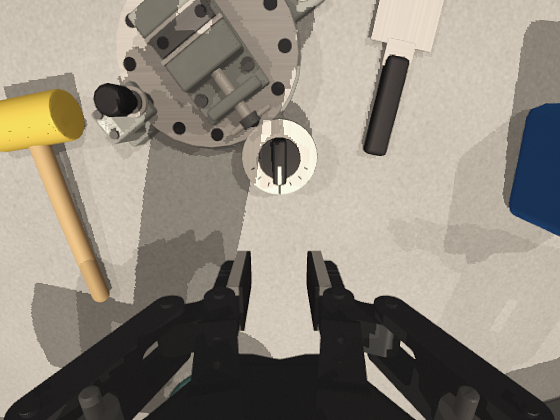

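Pointer stripe lies on the long line (row 195 in the rectified view), within ~2°. Now on to the pull knob.

Call:
{"method": "step_arm", "body": {"deltas": [[[1.2, -2.84, 0, 0, 0, 0], [1.2, -2.84, 0, 0, 0, 0], [1.2, -2.84, 0, 0, 0, 0], [1.2, -2.84, 0, 0, 0, 0], [1.2, -2.84, 0, 0, 0, 0], [0, 0, 0, 0, 0, 0], [0, 0, 0, 0, 0, 0]]], "hand": 0.3}}

```text
time_s: 10.65
ee_pos: [515.8, 39.6, 237.7]
eef_rot: [180.0, 0.1, -3.4]
force: [-0.1, 0.2, 0.6]
width: 0.648
grip_force: 0.0
```

```bash
sed -i 's/rect(p,s,c,84)/rect(p,s,c,127)/' r.py; python3 r.py r3 546.5 39; python3 w.py w4
```

```text
[515.7  39.  237.9] [180.    0.   -3.5] 0.6501051955024258 10.7 [  1.5 -13.4 101.1  -0.   92.3  95. ]
[[  -0.     1.     0.3   78.1]
 [   1.     0.    -0.    -1.1]
 [  -0.     0.3   -1.  -142.9]
 [   0.     0.     0.     1. ]]
knob_grip 0.82 [215.2 407.3] [ 478.7 -100.5   75. ]
long_line 0.69 [241.6 391.6] [434.5 -95.7  47. ]
pull_grip 0.72 [168.5 277.4] [545.8  39.2 113. ]
indexer 0.78 [114.4 328.7] [589.1 -26.7   0. ]
```

View pics/r3.png

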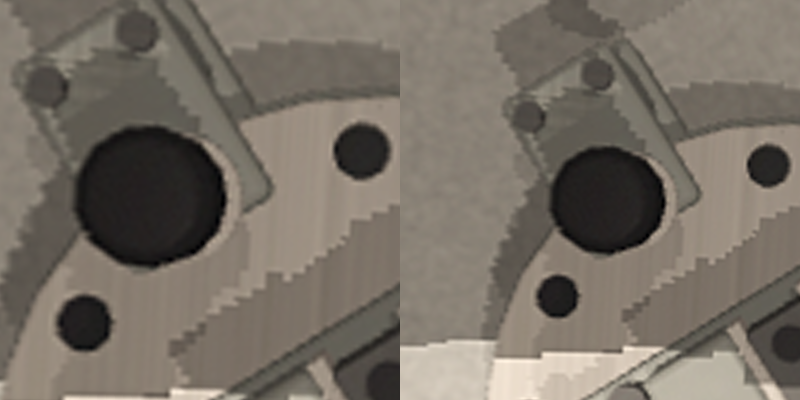

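The head shows centred at about (548, 39). Descend over it.

Call:
{"method": "step_arm", "body": {"deltas": [[[3.2, -0.2, 0, 0, 0, 0], [0, 0, 3, 0, 0, 0], [0, 0, 3, 0, 0, 0], [0, 0, 3, 0, 0, 0], [0, 0, 2.5, 0, 0, 0], [0, 0, 1.8, 0, 0, 0], [0, 0, 1, 0, 0, 0], [0, 0, 0, 0, 0, 0], [0, 0, 0, 0, 0, 0]]], "hand": 0.2}}

```text
time_s: 11.85
ee_pos: [548.3, 39.1, 96.3]
eef_rot: [-180.0, -0.1, -3.5]
force: [0.5, 0.3, -0.6]
width: 0.602
grip_force: 0.0
```

Call:
{"method": "step_arm", "body": {"deltas": [[[0, 0, 0, 0, 0, 0], [0, 0, 0, 0, 0, 0], [0, 0, 0, 0, 0, 0], [0, 0, 0, 0, 0, 0], [0, 0, 0, 0, 0, 0], [0, 0, 0, 0, 0, 0], [0, 0, 0, 0, 0, 0]]], "hand": -1, "force": 60}}

```text
time_s: 12.55
ee_pos: [548.4, 38.1, 96.9]
eef_rot: [179.9, -0.1, -3.5]
force: [-4.2, -10.0, 9.4]
width: 0.302
grip_force: 59.0
```

Call:
{"method": "step_arm", "body": {"deltas": [[[0, 0.1, 0, 0, 0, 0], [0, 0, -0.2, 0, 0, 0], [0, 0, -0.2, 0, 0, 0], [0, 0, -0.2, 0, 0, 0], [0, 0, -0.2, 0, 0, 0], [0, 0, -0.2, 0, 0, 0], [0, 0, -0.2, 0, 0, 0], [0, 0, 0, 0, 0, 0], [0, 0, 0, 0, 0, 0]]]}}

```text
time_s: 13.45
ee_pos: [548.2, 38.0, 107.0]
eef_rot: [180.0, -0.1, -3.5]
force: [8.2, -2.5, -10.7]
width: 0.297
grip_force: 59.6
```

Call:
{"method": "step_arm", "body": {"deltas": [[[0, 0, -0.2, 0, 0, 0], [0, 0, -0.1, 0, 0, 0], [0, 0, -0.1, 0, 0, 0], [0, 0, 0, 0, 0, 0], [0, 0, 0, 0, 0, 0]]]}}

```text
time_s: 13.95
ee_pos: [548.1, 38.0, 110.7]
eef_rot: [180.0, -0.0, -3.5]
force: [9.8, -2.9, -12.6]
width: 0.306
grip_force: 59.7
```

Call:
{"method": "step_arm", "body": {"deltas": [[[0, 0, -0.1, 0, 0, 0], [0, 0, 0, 0, 0, 0], [0, 0, 0, 0, 0, 0]]]}}

```text
time_s: 14.25
ee_pos: [548.1, 38.0, 111.1]
eef_rot: [180.0, -0.0, -3.5]
force: [12.2, -2.4, -18.6]
width: 0.303
grip_force: 61.2
```

Call:
{"method": "step_arm", "body": {"deltas": [[[0, 0, 0, 0, 0, 0], [0, 0, 0, 0, 0, 0], [0, 0, 0, 0, 0, 0], [0, 0, 0, 0, 0, 0], [0, 0, 0, 0, 0, 0], [0, 0, 0, 0, 0, 0]]]}}

```text
time_s: 14.85
ee_pos: [548.1, 38.0, 111.1]
eef_rot: [180.0, -0.0, -3.5]
force: [11.7, -2.1, -17.8]
width: 0.299
grip_force: 61.2
```

Run:
```python
from h import *
s=sense();print(s['ee_pos'],s['force'],s['grip_force'])
if s['force'][2]<-10 and s['ee_pos'][2]>110: print(hand_in())
```

```text
[548.09014137  37.97064455 111.10635934] [ 11.74661051  -2.10468867 -17.82375185] 61.21034908457659
the job is handed in; nothing more can be done
None
```

I set the drag knob to within about 2° of its long line and let go of it. I then drew the index pin about 14 mm up to its stop and handed in at 14.9 s while still holding it; no verdict came back.

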